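# Undo the left-hand lock nut and re-tension the planter's drive chain

## Task

The chain tensioner's lock nut is worn and has a left-hand (reverse) thread: unscrew it from its stud and put it in the steel parts tray. Then wind the tension wheel clockwise by its crank handle until it comes up firm against its stop, and leave it there. Leave the planting cup, the spanner and the roller where they are.

Things in the scene. Friction and masses are not known exactly. Their poses are not given: they have to be found in the camera images.
- nut: Plain steel hexagon nut, 40 mm across flats, 28 mm high, 150 g, open through. Origin at the centre of its underside, z its axis; a pair of flats faces its +-x, the others every 60 degrees. LEFT-HAND thread, 12 mm lead, some 3 mm axial play: turned clockwise seen from above it climbs; turned anticlockwise it jams on its seat. It starts sitting on the seat.
- stud_seat (a point): Centre of the round steel seat (52 mm wide, on a 56 mm boss), 50 mm above the table; the upright stud (26 mm thread, 36 mm tall) rises from it. z: stud axis; the wheel axis lies 160 mm along +y. The nut comes free after 0.4 to 0.65 turn clockwise (a straight lift is blocked before) and must then be lifted 36 mm above the seat to clear the stud.
- wheel_axis (a point): On the vertical axis of the tension wheel, at the wheel's underside, 50 mm above the table. Wheel outside diameter 124 mm, rim 12 mm thick. Axes as stud_seat's.
- wheel (a joint): Angle of the tension wheel, rad, growing clockwise seen from above; starts at 0 to 0.9 and its firm stop is at 3.2. At angle 0 the crank handle stands at the -x side of wheel_axis. Winding takes about 3 to 8 N at the handle and rises at once at the stop. It stays where it is left.
- handle (a point): On the axis of the upright black crank handle, 45 mm above the wheel's underside (95 mm above the table). The handle is a freely spinning sleeve of 21 mm diameter, from 67 to 115 mm above the table, 50 mm from the wheel axis.
- tray: Open steel parts tray, fixed to the table, outside 130 x 130 x 30 mm, walls and floor about 4 to 5 mm. Origin at the centre of its underside.
- cup: Bystander: loose steel planting cup, 60 mm diameter, 85 mm tall. Origin at the centre of its underside.
- spanner: Bystander: loose spanner, 170 mm long, lying on the table.
- roller: Bystander: loose upright steel roller, 32 mm diameter, 50 mm tall.
Things that resemble listed ones, but are neither listed nor needed, are in the scene too. What is shaped like the tray but yellow is not meant. Leave any yellow look-alike of the nut alone.

How it is judged (in metres and radians):
On the way, in this order (a step that is already met when the one before it is completed fails the run):
1. the nut is unscrewed, clear above its stud (z of nut in the frame of stud_seat above 0.034 m), for 0.05 s.
2. the nut lies in the parts tray (horizontal distance between nut and tray below 0.06 m and height (world z) of nut below 0.036 m and contact force between nut and tray above 0.3 N and contact force between nut and the fingers below 0.1 N), for 0.2 s.
3. the tension wheel is wound up to its firm stop (value of joint wheel above 3 rad), for 0.2 s.
At the end, for the whole second after the job is handed in: The nut rests in the parts tray (within 60 mm of its centre, its origin lower than 36 mm, at rest), and the tension wheel stands still within 0.2 rad of its firm stop (joint above 3.0) (horizontal distance between nut and tray below 0.06 m and height (world z) of nut below 0.036 m and linear speed of nut below 0.02 m/s and value of joint wheel above 3 rad and velocity of joint wheel below 0.05 rad/s); the robot touches nothing.
It fails at once if the planting cup is moved more than 30 mm (distance of cup from where it was at the start of the episode above 0.03 m).
It fails at once if the spanner is moved more than 30 mm (distance of spanner from where it was at the start of the episode above 0.03 m).
It fails at once if the roller is moved more than 30 mm (distance of roller from where it was at the start of the episode above 0.03 m).
It also fails if it takes over 72 s, if anything falls off the work surface, if the arm or the gripper's body presses on something with over 40 N, if the wrist force passes 120 N, or if a joint passes its speed limit or range.

## Robot

A 6-joint arm with a two-finger parallel gripper is mounted at the origin on the work surface. World frame = base frame: x ahead of the robot, y to its left, z up, the work surface at z = 0. Lengths are in mm, angles in rad, forces in N, time in s.
With the tool pointing down it reaches from about 325 to 775 mm from the base axis. Payload 5.5 kg.
Tool frame: the origin (TCP) lies on the centre line of the jaws, within the pads' length; the fingertips stand 19 mm ahead of it and the grasp point (between the pads) is the TCP; y points along the fingers, x is the direction in which the jaws open and shut, and the axes are right-handed (so a half turn about y gives the same grasp; the last joint's range is limited). The gripper opens to 85 mm and grips with 20 to 120 N. Pads are 22 mm wide; open, the fingers measure 114 mm over their backs; the gripper's body (76 mm by 85 mm) begins 54 mm behind the grasp point. The pads swing forward as they close: fully open they stand 13 mm farther back than shut.
Start: joints at [-1.249, 0.091, 1.231, -0, 1.82, -0.057], TCP at [221.884, -557.48, 250.275] pointing down, gripper open.
Joint ranges: [-2.87, 2.87], [-0.86, 2.18], [0.17, 2.46], [-1.51, 4.65], [0.06, 2.69], [-2.65, 2.65]. Speed limits (rad/s): [2.57, 2.57, 3.01, 3.14, 3.14, 3.14].

## Interface

Orientations are given as a unit quaternion [x, y, z, w].
In Python, from station import get_state, camera, job_done, look_for gives the robot as it stands.
- The arm moves only by the shell command python3 -m crank 'ROWS'. ROWS is JSON, a list of rows, each a list of 3 entries, a list of its own where there are three numbers: the closure, from 0 (fully open) to 1 (shut), then the shift along the world's x, y, z in mm, then the turn about the world's z in rad. A call has 1 to 12 rows; each row shifts and turns the commanded pose from where the row before left it; what a row does not reach is not made up. A row lasts 1/8 s, in which the tool goes at most 62.5 mm and 10.7 degrees, less where a joint would pass 70% of its speed; a pose out of reach is approached as far as the arm can. A call with a gripper value outside its range is refused whole. The fingers move at their own pace and stop on an object; the grip force is fixed at half the most. Time passes only in rows, so rows that do not move let the fingers close. It gives the time, the measured TCP pose, the force and the opening at its end, in the units of the state.
- get_state(): the state, without advancing time (a new reading comes with each control period).
- camera(name): name is "scene" or "top" or "wrist"; returns a dict with "pixels" (384x512x3 uint8, red, green, blue), "fx", "fy", "cx", "cy" (pixels), "distortion" ([k1, k2, p1, p2, k3] as OpenCV has them; the pictures are not rectified), "position" and "attitude" of the camera in the world; the wrist camera has in their place "hand_eye" (4x4, takes a point from camera to tool coordinates, whose origin is the TCP and whose axes are the tool frame's). Camera axes: x right, y down, z forward; pixel columns grow to the right and rows downward; lengths in mm; the calibration is good to about 2 mm. A picture is of the moment at which its call begins: read the wrist's pose just before it. There is no depth.
- job_done(): hands the job in, once; it reports no verdict.
Trained networks look in a picture, given as the dict that the camera call returned (one of the last four; its "shot" number tells which), for a name from the list of things; names that differ only in an ending like _2 or _b are one class to them, and where a whole thing is asked for, a point or a joint stands for the part that bears it (a point fixed in the world has none). Each returns a list of dicts, best first, with "p" (0 to 1); they miss things now and then, are a little off and sometimes report something else, mostly with a low value. They report only what shows in the picture. A call takes as long as a camera call. They do not tell look-alikes from the thing itself.
- look_for(picture, query): "xyz" ([x, y, z] in mm, in the coordinates of the camera as it stood for that picture, good to about 4 mm: the middle of the surface that is visible of it).
The state is a dict: "t": time; "joints": joint angles; "qd": joint speeds; "tau": joint torques, N m; "position": TCP position; "tool_rot": TCP orientation; "force": force on the tool from outside, world axes, zero at the start; "ft_torque": the same for the moment, N m; "width": finger opening in mm.
Only numpy, scipy, OpenCV 4.12 (cv2) and the standard library are available. Lean on these libraries where they do the work, as an engineer would, in place of code of your own. Each camera call takes 0.05 s, during which the arm holds its last target.

## Working session

There is one attempt and no reset: what is moved stays moved. The work goes in short steps, Python scripts to look and compute and a shell command to move; the robot and the scene stay as the last step left them, time stands still between calls to the robot, and variables do not carry over. Pictures are saved under pics/ and viewed, and the job is handed in when it is done.

```bash
mkdir -p pics; ls
cat > h.py <<'E'
import numpy as np, cv2, json
from scipy.spatial.transform import Rotation as R
from station import get_state, camera, look_for
def att(p):
    a=np.array(p["attitude"],float)
    if a.shape==(4,): return R.from_quat(a).as_matrix()
    return a
def save(p,name,crop=None,scale=1):
    im=cv2.cvtColor(np.asarray(p["pixels"],np.uint8),cv2.COLOR_RGB2BGR)
    if crop: im=im[crop[1]:crop[3],crop[0]:crop[2]]
    if scale!=1: im=cv2.resize(im,None,fx=scale,fy=scale,interpolation=cv2.INTER_CUBIC)
    cv2.imwrite("pics/"+name,im)
def pose(p,st=None):
    if "hand_eye" in p:
        H=np.array(p["hand_eye"],float)
        T=np.eye(4);T[:3,:3]=R.from_quat(st["tool_rot"]).as_matrix();T[:3,3]=st["position"]
        M=T@H; return M[:3,:3],M[:3,3]
    return att(p),np.array(p["position"],float)
def KD(p):
    return np.array([[p["fx"],0,p["cx"]],[0,p["fy"],p["cy"]],[0,0,1.]]),np.array(p["distortion"],float)
def ray(p,uv,st=None):
    K,D=KD(p);Rm,t=pose(p,st)
    q=cv2.undistortPoints(np.array([[uv]],float),K,D)[0,0]
    d=Rm@np.array([q[0],q[1],1]);return t,d/np.linalg.norm(d)
def atz(p,uv,z,st=None):
    t,d=ray(p,uv,st);return t+d*(z-t[2])/d[2]
def proj(p,X,st=None):
    K,D=KD(p);Rm,t=pose(p,st)
    c=Rm.T@(np.array(X,float)-t)
    return cv2.projectPoints(c.reshape(1,3),np.zeros(3),np.zeros(3),K,D)[0].ravel()
def tri(rays):
    A=np.zeros((3,3));b=np.zeros(3)
    for t,d in rays:
        P=np.eye(3)-np.outer(d,d);A+=P;b+=P@t
    return np.linalg.solve(A,b)
E
python3 - <<'E'
from h import *
np.set_printoptions(precision=1,suppress=True)
st=get_state();print(st)
for n in ["scene","top"]:
    p=camera(n);save(p,n+"0.png",scale=1.5)
    print({k:v for k,v in p.items() if k!="pixels"})
    Rm,t=pose(p)
    for q in ["nut","wheel","handle","tray","cup","spanner","roller"]:
        for r in look_for(p,q): 
            X=Rm@np.array(r["xyz"])+t; print(n,q,round(r["p"],2),X,proj(p,X))
p=camera("wrist");save(p,"wrist0.png");print({k:v for k,v in p.items() if k!="pixels"})
E
```

```text
pics
{'t': 0.0, 'joints': array([-1.2,  0.1,  1.2,  0. ,  1.8, -0.1]), 'qd': array([ 0., -0.,  0.,  0., -0., -0.]), 'tau': array([ -0. , -45.9, -41.8,  -0. ,   0. ,  -0. ]), 'position': array([ 221.8, -557.2,  249.2]), 'tool_rot': array([-0.6,  0.4, -0.4,  0.6]), 'force': array([-0.3, -1. ,  0.7]), 'ft_torque': array([ 0.,  0., -0.]), 'width': 85.24768517529164}
{'fx': 402.68297022411133, 'fy': 402.68297022411133, 'cx': 250.98307546618165, 'cy': 192.99094854060556, 'distortion': array([-0.1,  0. ,  0. ,  0. ,  0. ]), 'position': array([1436. ,  120.8,  767.1]), 'attitude': array([ 0.6,  0.6, -0.3, -0.3]), 'shot': 1}
scene nut 0.78 [ 567.1 -173.3   16.3] [147.1 208.6]
scene nut 0.49 [557.  -23.8  70.9] [198.1 193. ]
scene wheel 0.62 [534.7 133.9  60.2] [254.5 192.6]
scene handle 0.97 [535.2 133.3  61.9] [254.3 192.3]
scene tray 0.9 [464.2 359.3  11.3] [327.5 193. ]
scene tray 0.73 [597.4 557.5   5.1] [401.2 225.3]
scene cup 0.86 [ 516.8 -311.7   61.8] [102.6 184.2]
scene spanner 0.81 [368.6 -18.1   7.9] [207.8 172.5]
scene roller 0.82 [ 735.6 -211.8   38.8] [117.  244.5]
{'fx': 392.94
[... 377 characters left out ...]
8 188.4]
top tray 0.74 [469.2 358.3   6.5] [159.  212.5]
top tray 0.59 [606.3 556.5   6.4] [ 93.9 165.6]
top cup 0.87 [ 503.3 -333.    55.4] [398.1 202.5]
top spanner 0.7 [369.6 -23.2  11.9] [288.5 247.9]
top spanner 0.65 [ 717.9 -219.3   52.5] [357.6 128.4]
top roller 0.73 [541.8 -31.1  77.5] [294.2 187.4]
top roller 0.57 [468.3 362.2   5.1] [157.8 212.8]
{'fx': 280.46108495371004, 'fy': 280.46108495371004, 'cx': 253.38560038192767, 'cy': 189.08104976791068, 'distortion': array([-0.,  0.,  0.,  0.,  0.]), 'hand_eye': array([[   1. ,    0. ,   -0. ,   -0.7],
       [   0. ,   -0.3,    0.9, -124.5],
       [   0. ,   -0.9,   -0.3,   80. ],
       [   0. ,    0. ,    0. ,    1. ]]), 'shot': 3}
```

View pics/scene0.png

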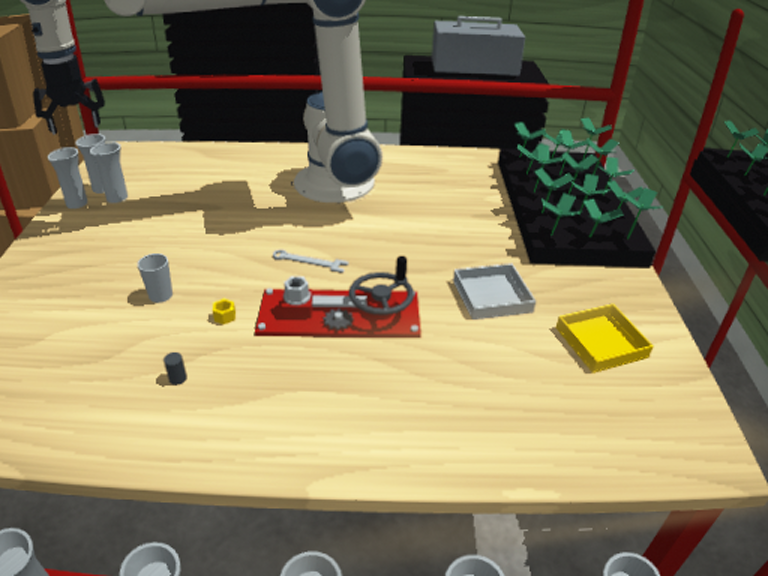

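View pics/top0.png

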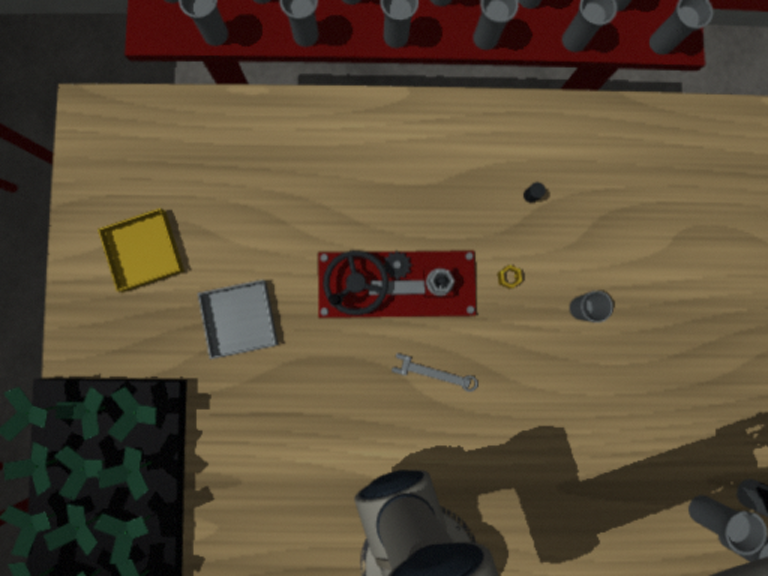

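View pics/wrist0.png

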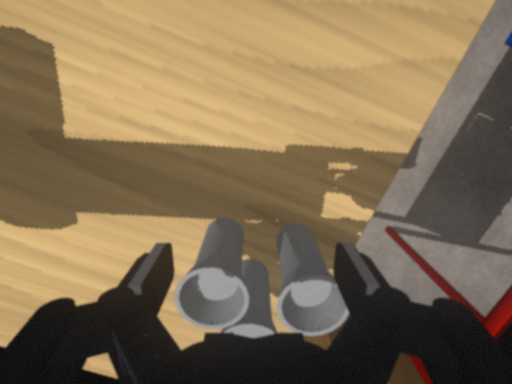

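Run:
```python
from h import *
np.set_printoptions(precision=2,suppress=True)
st=get_state()
Rm=R.from_quat(st["tool_rot"]).as_matrix();print(Rm, st["joints"])
p=camera("scene");save(p,"scene1.png",(90,155,360,240),2.9)
p=camera("top");save(p,"top1.png",(125,150,355,250),3.4)
print(p["position"])
```

```text
[[ 0.37 -0.    0.93]
 [-0.93 -0.    0.37]
 [-0.   -1.   -0.  ]] [-1.25  0.09  1.23 -0.    1.82 -0.06]
[ 455.45  107.57 1167.22]
```

View pics/scene1.png

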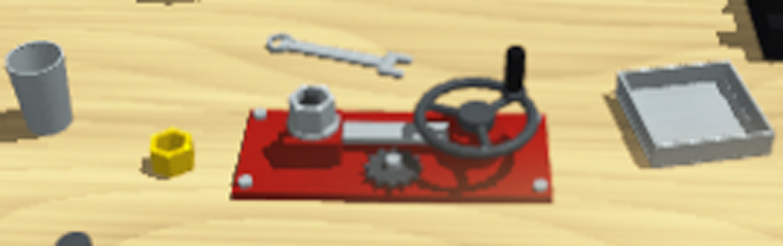

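View pics/top1.png

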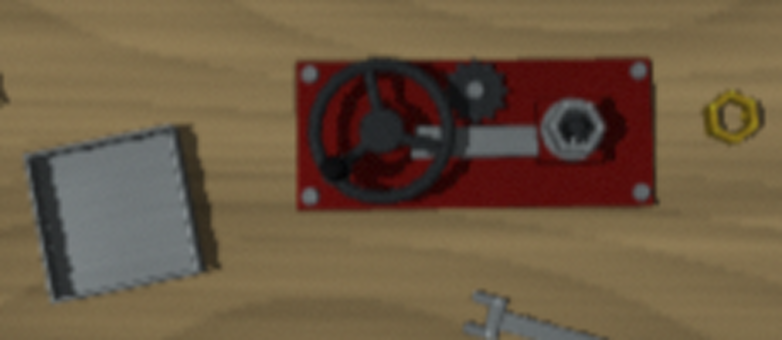

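```bash
python3 -m crank '[[0,[27,44,0],0.18],[0,[27,44,0],0.18],[0,[27,44,0],0.18],[0,[27,44,0],0.18],[0,[27,44,0],0.18],[0,[27,44,0],0.18],[0,[27,44,0],0.18],[0,[27,44,0],0.18],[0,[27,44,0],0.18],[0,[27,44,0],0.18],[0,[27,44,0],0.18],[0,[27,44,0],0.18]]'
python3 -m crank '[[0,[0,0,0],0.18],[0,[0,0,0],0.18],[0,[0,0,0],0.18],[0,[0,0,0],0.18],[0,[0,0,0],0.18],[0,[0,0,0],0.18],[0,[0,0,0],0.04],[0,[0,0,0],0]]'
cat >> h.py <<'E'
def yaw(st):
    m=R.from_quat(st["tool_rot"]).as_matrix(); return np.arctan2(m[1,0],m[0,0])
def look(tag,qs,cams=("wrist",)):
    np.set_printoptions(precision=2,suppress=True)
    for n in cams:
        st=get_state();p=camera(n);save(p,tag+"_"+n+".png",scale=1.5)
        print(n,"t",st["t"],"pos",st["position"],"yaw",yaw(st),"j",st["joints"],"F",st["force"],"w",st["width"])
        Rm,t=pose(p,st)
        for q in qs:
            for r in look_for(p,q):
                X=Rm@np.array(r["xyz"])+t; print(" ",q,round(r["p"],2),X,proj(p,X,st))
    return p,st
E
python3 - <<'E'
from h import *
look("a",["nut","wheel","handle","tray"])
E
```

```text
t: 2.45
position: [546.6, -27.9, 250.5]
tool_rot: [0.625, 0.331, -0.331, -0.625]
force: [0.4, -1.3, -0.9]
width: 85.4
t: 3.45
position: [545.9, -29.5, 250.3]
tool_rot: [0.356, 0.611, -0.611, -0.356]
force: [-0.6, 0.2, 0.1]
width: 85.3
wrist t 3.45 pos [545.87 -29.46 250.34] yaw 2.0875586313907775 j [-0.12 -0.05  1.38  0.    1.82 -2.2 ] F [-0.56  0.23  0.11] w 85.29360120735652
  nut 0.63 [486.9  332.59   5.19] [483.31 244.32]
  nut 0.58 [ 559.09 -172.04   32.  ] [142.69 116.55]
  wheel 0.83 [522.5  133.01  60.5 ] [377.41 218.23]
  handle 0.76 [524.97 134.75  63.5 ] [378.34 221.51]
  tray 0.82 [490.57 333.3    2.78] [480.66 245.6 ]
  tray 0.73 [595.82 487.89  10.44] [507.3  336.75]
```

View pics/a_wrist.png

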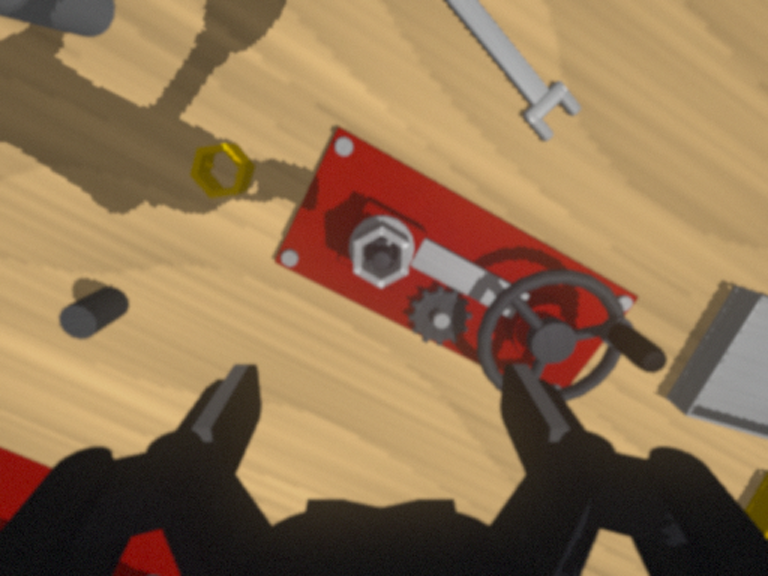

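Run:
```python
from h import *
p=camera("wrist");save(p,"nutw.png",(220,130,300,200),9)
p=camera("top");save(p,"nutt.png",(270,165,320,210),12)
p=camera("scene");save(p,"nuts.png",(175,170,225,215),12)
```

```text
(no output)
```

View pics/nutw.png

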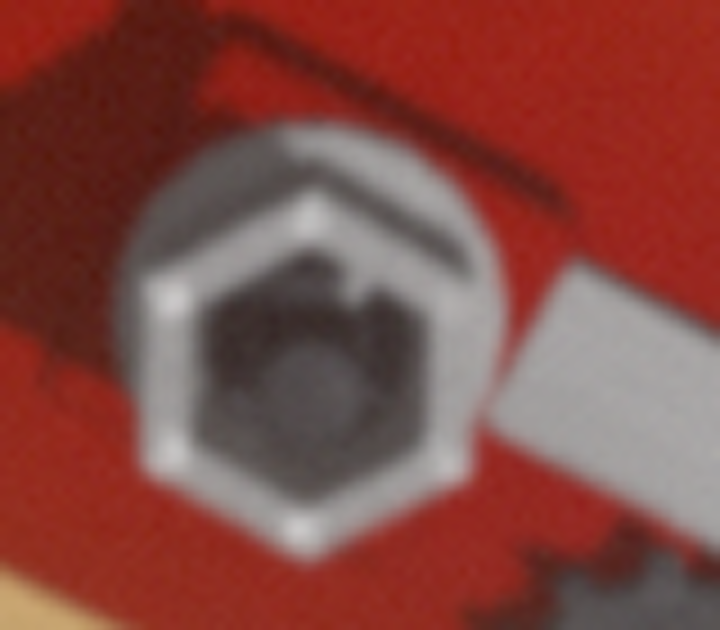

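View pics/nutt.png

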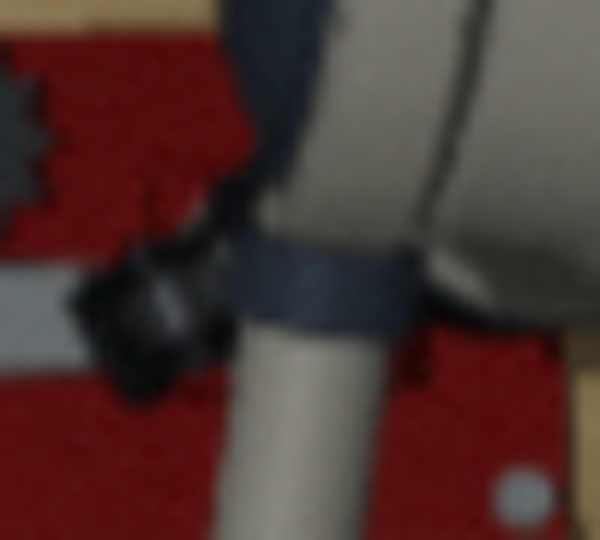

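View pics/nuts.png

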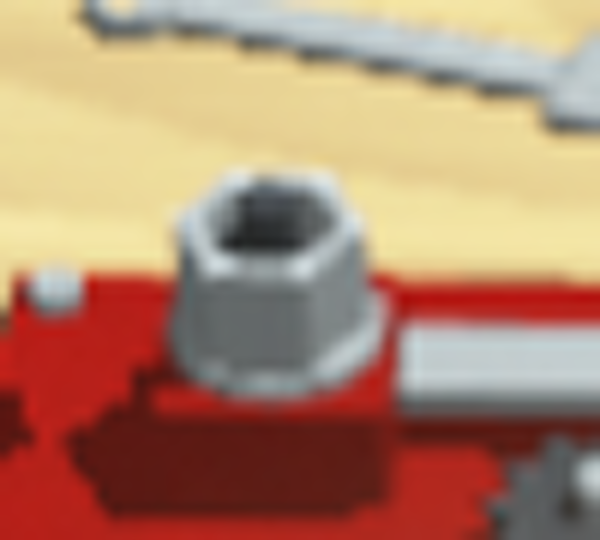

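Run:
```python
from h import *
np.set_printoptions(precision=1,suppress=True)
st=get_state();w=camera("wrist");s=camera("scene");t=camera("top")
c=lambda x,y,o,k:[(x+.5)/k-.5+o[0],(y+.5)/k-.5+o[1]]
uw=c(308,374,(220,130),9);us=c(273,226,(175,170),12);ut=c(573,129,(125,150),3.4)
rw,rs,rt=ray(w,uw,st),ray(s,us),ray(t,ut)
print(tri([rw,rs,rt]),tri([rw,rs]),tri([rs,rt]),tri([rw,rt]))
for p,u,q in((w,uw,st),(s,us,None),(t,ut,None)): print(atz(p,u,78,q))
C=[(310,200),(160,290),(155,465),(305,540),(460,465),(460,285)]
P=[atz(w,c(x,y,(220,130),9),78,st)[:2] for x,y in C]
P=np.array(P);m=P.mean(0);print(m)
for q in P-m: print(np.hypot(*q),np.degrees(np.arctan2(q[1],q[0]))%60)
```

```text
[541.8 -28.8  74.9] [541.9 -28.8  75. ] [541.5 -28.1  75.1] [542.3 -29.3  71.9]
[541.5 -30.4  78. ]
[545.3 -27.   78. ]
[541.3 -28.3  78. ]
[541.7 -30.3]
21.568105405787687 29.106757347962656
20.753165877987367 28.690212943195405
21.926922171669712 30.53180108626828
20.979392721647315 28.530468619119603
21.77210080976629 28.448153289400196
21.402341954086104 31.410697238651466
```

```bash
python3 -m crank '[[0,[-4,0.5,-50],0],[0,[0,0,-50],0],[0,[0,0,-45],0],[0,[0,0,0],0],[0,[0,0,0],0]]'
python3 - <<'E'
from h import *
look("b",["nut"])
E
```

```text
t: 4.62
position: [542.8, -29.1, 107.5]
tool_rot: [0.356, 0.612, -0.611, -0.355]
force: [0.4, -1.1, 0.8]
width: 85.4
wrist t 4.625 pos [542.77 -29.09 107.48] yaw 2.087950586639133 j [-0.12 -0.04  1.62  0.    1.56 -2.2 ] F [ 0.44 -1.13  0.8 ] w 85.3951756291856
  nut 0.97 [ 559.97 -168.69   24.76] [ 75.49 136.23]
  nut 0.89 [537.53 -29.85  81.9 ] [255.23 232.79]
```

View pics/b_wrist.png

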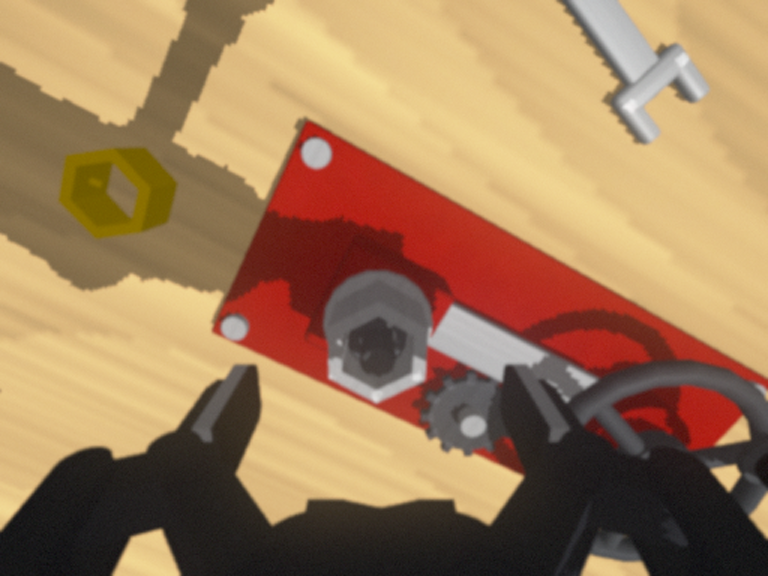

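Run:
```python
from h import *
np.set_printoptions(precision=1,suppress=True)
st=get_state();w=camera("wrist");save(w,"b2.png",(200,160,300,280),6)
for z in(75,78):print(atz(w,(251,231.5),z,st))
t=camera("scene");save(t,"b2s.png",(150,130,250,220),6)
```

```text
[542.3 -30.6  75. ]
[541.  -31.3  78. ]
```

View pics/b2.png

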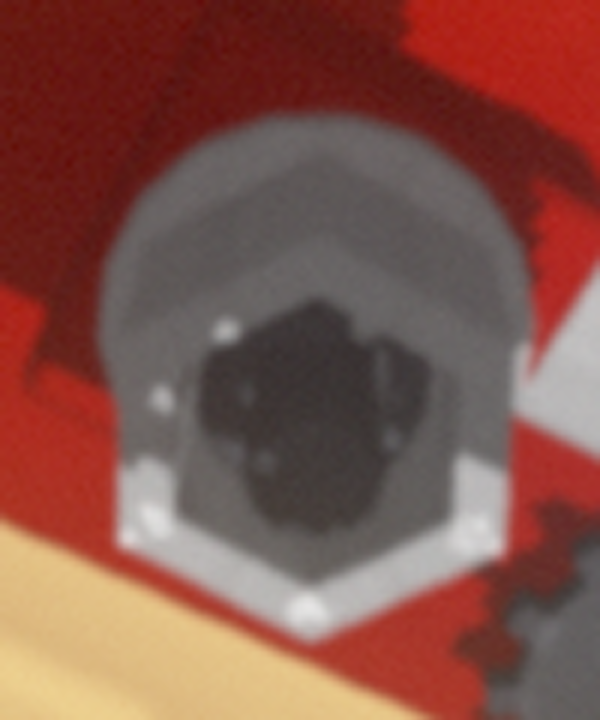

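View pics/b2s.png

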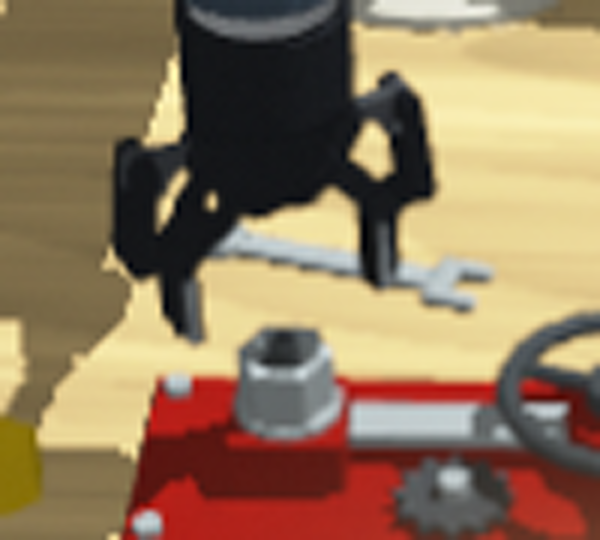

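```bash
python3 -m crank '[[0,[-1,-1,-20],0],[0,[0,0,-16],0],[0,[0,0,0],0],[1,[0,0,0],0],[1,[0,0,0],0],[1,[0,0,0],0],[1,[0,0,0],0],[1,[0,0,0],0],[1,[0,0,0],0]]'
python3 - <<'E'
from h import *
look("c",[],("wrist","scene"))
print(get_state())
E
```

```text
t: 5.95
position: [541.5, -30.1, 70.3]
tool_rot: [0.356, 0.612, -0.611, -0.355]
force: [1.6, -0.5, 5.9]
width: 38.9
wrist t 5.95 pos [541.51 -30.08  70.33] yaw 2.0879955062374513 j [-0.12 -0.02  1.67 -0.    1.5  -2.21] F [ 1.57 -0.47  5.87] w 38.903459599268366
scene t 6.0 pos [541.49 -30.07  70.31] yaw 2.0880079264592837 j [-0.12 -0.02  1.67 -0.    1.5  -2.21] F [ 1.05 -0.67  6.71] w 38.80347244791555
{'t': 6.05, 'joints': array([-0.12, -0.02,  1.67, -0.  ,  1.5 , -2.21]), 'qd': array([-0.,  0.,  0.,  0.,  0.,  0.]), 'tau': array([  0.13, -36.6 , -37.5 ,   0.06,   0.08,  -0.  ]), 'position': array([541.49, -30.06,  70.31]), 'tool_rot': array([ 0.36,  0.61, -0.61, -0.35]), 'force': array([ 0.11, -0.59,  5.18]), 'ft_torque': array([-0.04, -0.06, -0.03]), 'width': 39.02536419851505}
```

View pics/c_wrist.png

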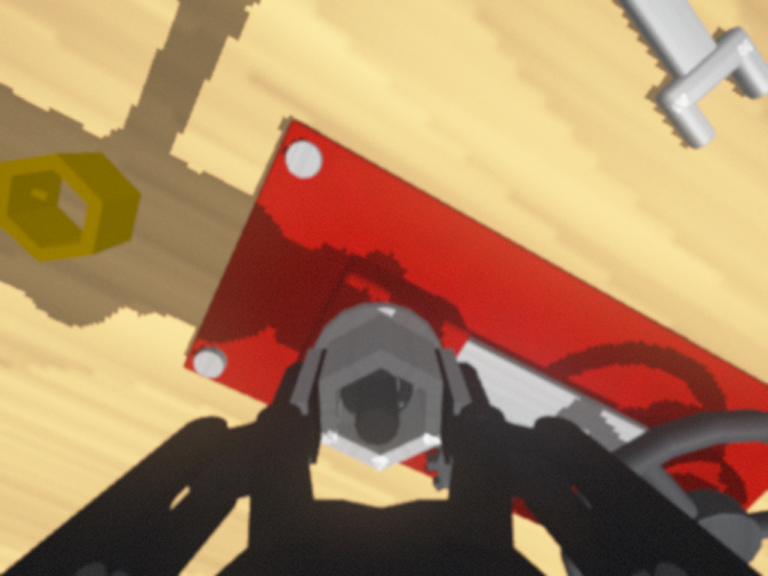

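View pics/c_scene.png

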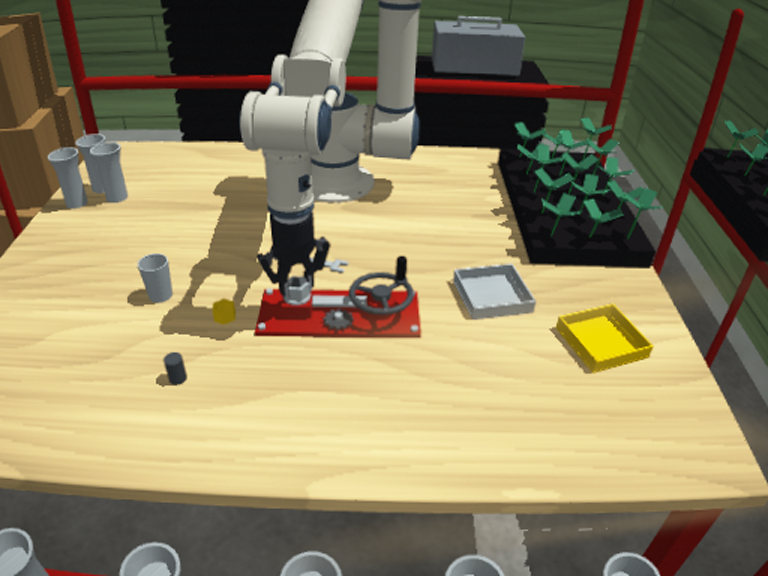

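```bash
python3 -m crank '[[1,[0,0,0.4],-0.15],[1,[0,0,0.3],-0.15],[1,[0,0,0.3],-0.15],[1,[0,0,0.3],-0.15]]'
python3 -c "
from h import *
s=get_state();print(yaw(s),s['ft_torque'],s['joints'])"
```

```text
t: 6.55
position: [540.9, -29.9, 70.4]
tool_rot: [-0.521, -0.478, 0.478, 0.521]
force: [1.0, 0.4, 0.7]
width: 39.2
1.4832092200000215 [-0.01859048 -0.13707705 -0.01035483] [-1.18068076e-01 -2.47641752e-02  1.66902849e+00  2.13857561e-04
  1.49728158e+00 -1.60129299e+00]
```

```bash
python3 -m crank '[[1,[0,0,0.3],-0.18],[1,[0,0,0.4],-0.18],[1,[0,0,0.3],-0.18],[1,[0,0,0.4],-0.18],[1,[0,0,0.3],-0.18],[1,[0,0,0.4],-0.18],[1,[0,0,0.3],-0.18],[1,[0,0,0.4],-0.18],[1,[0,0,0.3],-0.18],[1,[0,0,0],0]]'
python3 - <<'E'
from h import *
look("d",[],("wrist",))
print(get_state()["ft_torque"])
E
```

```text
t: 7.8
position: [541.5, -29.7, 73.3]
tool_rot: [-0.705, 0.045, -0.046, 0.706]
force: [6.0, -0.0, -2.9]
width: 39.6
wrist t 7.8 pos [541.5  -29.68  73.35] yaw -0.1301505329089638 j [-0.12 -0.03  1.67  0.    1.5   0.01] F [ 5.96 -0.05 -2.91] w 39.58275587068573
[ 0.22 -0.94 -0.01]
```

View pics/d_wrist.png

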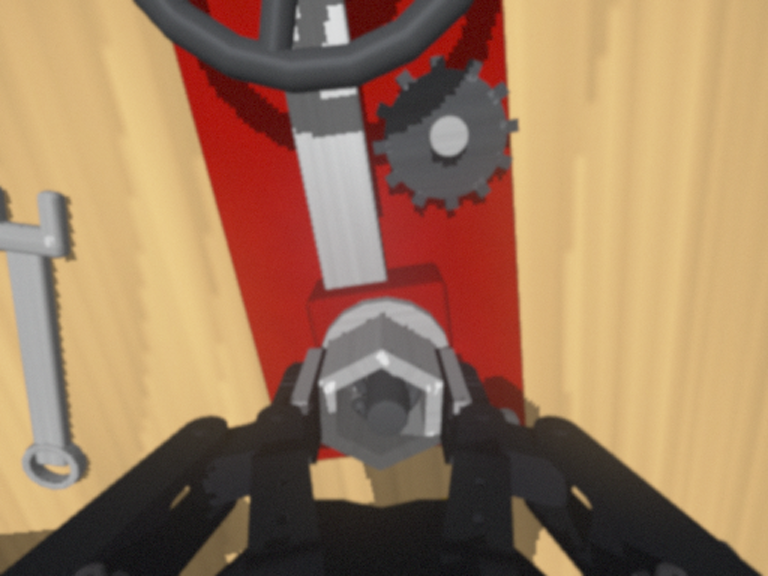

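```bash
python3 -m crank '[[1,[0,0,0.3],-0.18],[1,[0,0,0.4],-0.18],[1,[0,0,0.3],-0.18],[1,[0,0,0.4],-0.18],[1,[0,0,0.3],-0.18],[1,[0,0,0.4],-0.18],[1,[0,0,0.3],-0.18],[1,[0,0,0.4],-0.18],[1,[0,0,0.3],-0.18],[1,[0,0,0.4],-0.18],[1,[0,0,0.3],-0.18],[1,[0,0,0],0]]'
python3 -c "
from h import *
s=get_state();print(yaw(s),s['ft_torque'],s['joints'])"
```

```text
t: 9.35
position: [542.4, -30.6, 77.8]
tool_rot: [0.348, -0.614, 0.616, -0.35]
force: [8.4, -1.8, -2.0]
width: 38.9
-2.1099249088209 [-0.27520501 -1.37667219 -0.04587313] [-1.18482077e-01 -2.90905322e-02  1.65979206e+00 -7.31352504e-04
  1.50670856e+00  1.99149029e+00]
```

```bash
python3 -m crank '[[1,[0,0,2],0],[1,[0,0,2],0],[1,[0,0,2],0]]'; python3 -m crank '[[1,[0,0,6],0],[1,[0,0,8],0],[1,[0,0,10],0],[1,[0,0,10],0],[1,[0,0,10],0],[1,[0,0,0],0]]'
python3 - <<'E'
from h import *
look("e",[],("wrist","scene"))
E
```

```text
t: 9.72
position: [542.3, -30.4, 81.7]
tool_rot: [0.349, -0.614, 0.615, -0.35]
force: [14.0, -1.5, -12.6]
width: 38.5
t: 10.48
position: [541.5, -30.0, 129.0]
tool_rot: [0.348, -0.615, 0.616, -0.349]
force: [0.6, 0.2, -1.4]
width: 38.9
wrist t 10.475 pos [541.48 -30.   129.03] yaw -2.11167630842138 j [-0.12 -0.06  1.59  0.    1.6   1.99] F [ 0.6  0.2 -1.4] w 38.92871980669729
scene t 10.525 pos [541.14 -29.95 128.14] yaw -2.111710324202157 j [-0.12 -0.06  1.6   0.    1.6   1.99] F [ 0.12 -0.44 -2.  ] w 38.77805010820241
```

View pics/e_wrist.png

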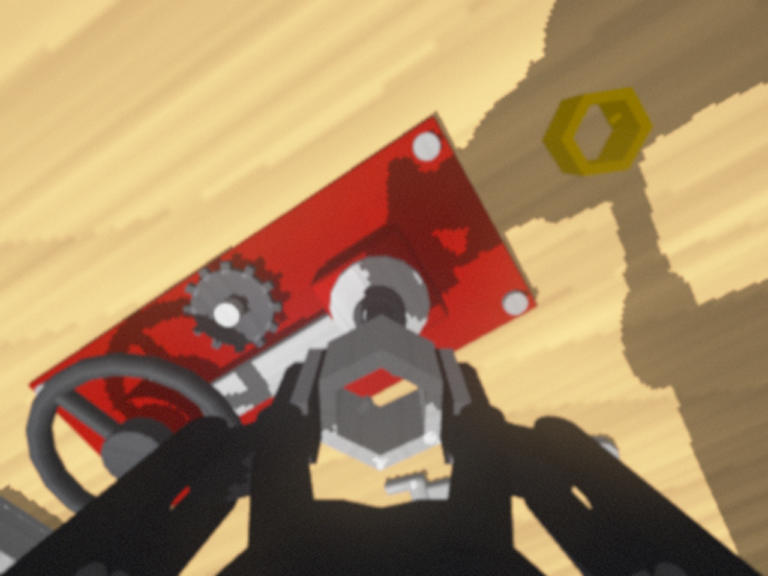

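View pics/e_scene.png

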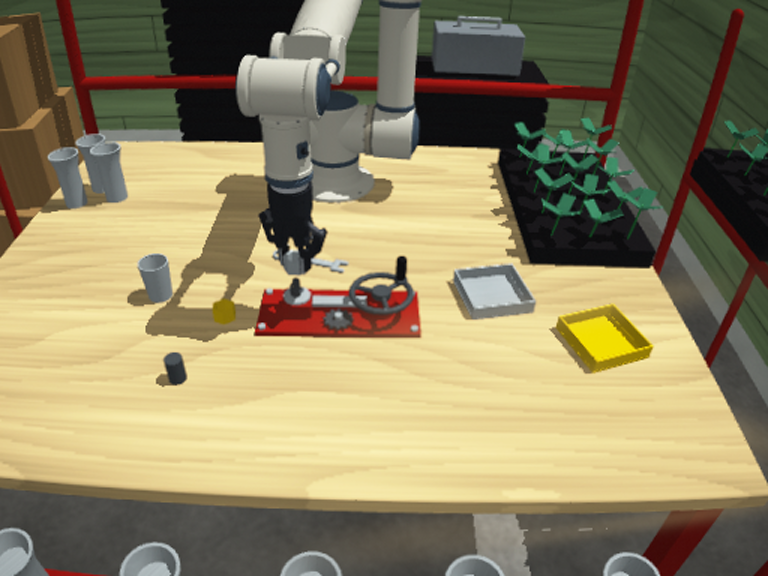

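Run:
```python
from h import *
np.set_printoptions(precision=1,suppress=True)
t=camera("top");s=camera("scene");save(t,"tr_t.png",(125,180,195,245),9);save(s,"tr_s.png",(290,165,370,220),9)
```

```text
(no output)
```

View pics/tr_t.png

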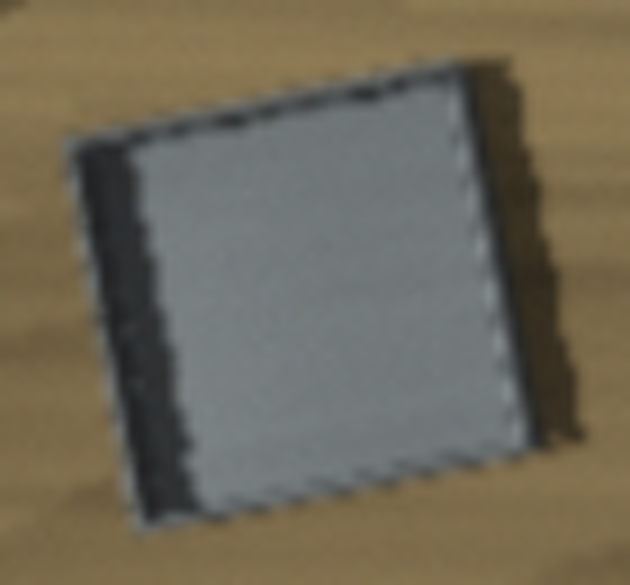

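View pics/tr_s.png

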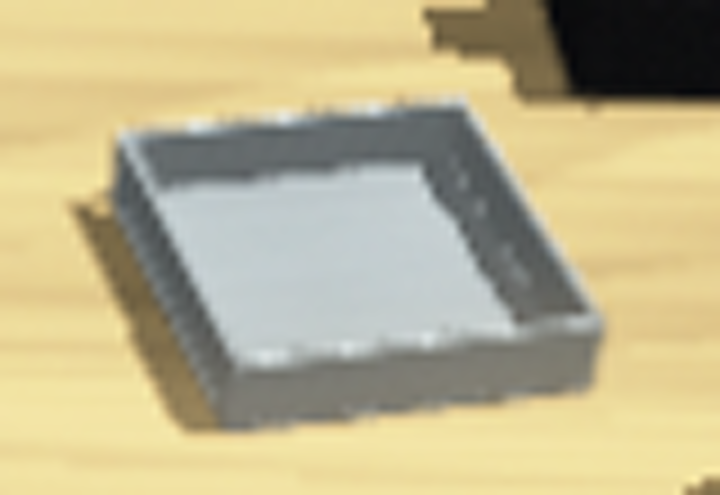

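Run:
```python
from h import *
np.set_printoptions(precision=1,suppress=True)
t=camera("top");s=camera("scene")
c=lambda x,y,o,k:[(x+.5)/k-.5+o[0],(y+.5)/k-.5+o[1]]
def X(a):  # diagonal intersection in plane
    p=np.array(a);A=np.array([p[2]-p[0],-(p[3]-p[1])]).T
    l=np.linalg.solve(A,p[1]-p[0]);return p[0]+l[0]*(p[2]-p[0])
for p,o,C in((t,(125,180),[(65,138),(462,65),(530,450),(143,528)]),(s,(290,165),[(120,135),(465,100),(603,325),(235,368)])):
    P=[atz(p,c(x,y,o,9),30)[:2] for x,y in C];print(X(P),np.linalg.norm(P[0]-P[1]),np.linalg.norm(P[1]-P[2]),np.degrees(np.arctan2(*(P[1]-P[0])[::-1])))
    print(ray(p,c(*X(C),o,9)))
rt=ray(t,c(*X([(65,138),(462,65),(530,450),(143,528)]),(125,180),9));rs=ray(s,c(*X([(120,135),(465,100),(603,325),(235,368)]),(290,165),9));print(tri([rt,rs]))
```

```text
[468.7 355.9] 129.71921102449747 125.5894604743822 -78.92513379399998
(array([ 455.4,  107.6, 1167.2]), array([ 0. ,  0.2, -1. ]))
[472.4 360.3] 128.31753378989384 127.41536409528129 102.2344015145305
(array([1436. ,  120.8,  767.1]), array([-0.8,  0.2, -0.6]))
[468.9 358.8  26.9]
```

```bash
python3 -m crank '[[1,[0,0,30],0],[1,[0,0,35],0.05],[1,[-8,40,0],0.1],[1,[-8,40,0],0.1],[1,[-8,44,0],0.1],[1,[-8,44,0],0.1],[1,[-8,44,0],0.1],[1,[-8,44,0],0.1],[1,[-8,44,0],0.1],[1,[-8,44,0],0.092],[1,[-8,44,0],0],[1,[0,0,0],0]]'
python3 -m crank '[[1,[0,0,-40],0],[1,[0,0,-40],0],[1,[0,0,0],0]]'
python3 - <<'E'
from h import *
look("f",["tray","nut"],("wrist","top"))
E
```

```text
t: 12.28
position: [467.6, 360.6, 191.5]
tool_rot: [0.57, -0.419, 0.418, -0.57]
force: [0.2, -1.1, -3.3]
width: 38.5
t: 12.65
position: [467.1, 355.9, 108.0]
tool_rot: [0.572, -0.421, 0.419, -0.566]
force: [-0.7, 0.5, -0.5]
width: 39.0
wrist t 12.65 pos [467.14 355.88 107.97] yaw -1.2707246393614149 j [ 0.59  0.08  1.49 -0.    1.58  1.86] F [-0.66  0.49 -0.5 ] w 39.01040147090327
  tray 0.87 [554.01 515.21   6.92] [73.87 19.52]
  tray 0.62 [483.4  368.06   5.47] [245.6  171.35]
  tray 0.54 [523.26 187.07  15.24] [469.84 192.48]
  nut 0.91 [468.86 358.71 111.81] [250.16 260.54]
top t 12.8 pos [469.82 358.05 114.71] yaw -1.2705801530748635 j [ 0.59  0.08  1.48 -0.    1.58  1.86] F [-0.24 -0.54 -1.18] w 38.81226163930624
  tray 0.91 [460.17 329.84   6.68] [168.58 215.67]
  tray 0.68 [604.81 559.5    5.24] [ 93.06 166.14]
  nut 0.49 [ 554.99 -170.25   31.82] [339.71 184.65]
```

View pics/f_wrist.png

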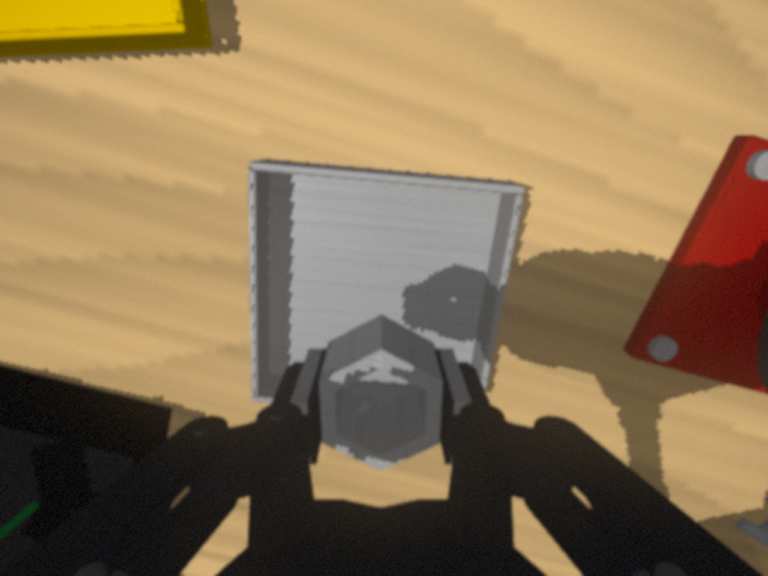

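```bash
python3 -m crank '[[1,[0,0,-30],-0.05],[1,[0,0,-30],-0.05],[1,[0,0,-16],0],[1,[0,0,-6],0],[1,[0,0,-3],0],[1,[0,0,0],0],[1,[0,0,0],0]]'
```

```text
t: 13.82
position: [469.3, 358.3, 28.5]
tool_rot: [-0.547, 0.447, -0.447, 0.548]
force: [0.7, 0.4, -2.1]
width: 39.0
```

```bash
python3 -m crank '[[1,[0,0,-2],0],[1,[0,0,-1],0],[1,[0,0,0],0]]'
```

```text
t: 14.2
position: [468.9, 358.0, 24.4]
tool_rot: [0.548, -0.447, 0.447, -0.548]
force: [0.2, -0.1, -1.9]
width: 39.0
```

```bash
python3 -m crank '[[0.3,[0,0,0],0],[0.3,[0,0,0],0],[0.3,[0,0,0],0],[0.3,[0,0,0],0]]'; python3 -m crank '[[0.3,[0,0,15],0],[0.3,[0,0,40],0],[0.3,[0,0,60],0],[0.3,[0,0,30],0],[0.3,[0,0,0],0]]'
python3 - <<'E'
from h import *
look("g",["tray","nut","handle","wheel"],("wrist","top","scene"))
E
```

```text
t: 14.7
position: [468.9, 358.1, 24.6]
tool_rot: [-0.548, 0.447, -0.447, 0.548]
force: [-0.6, 0.1, 0.1]
width: 59.7
t: 15.32
position: [470.3, 359.0, 174.8]
tool_rot: [-0.545, 0.447, -0.448, 0.55]
force: [0.9, -0.3, -0.6]
width: 59.7
wrist t 15.325 pos [470.25 358.95 174.81] yaw -1.3699689553571412 j [0.59 0.06 1.4  0.   1.68 1.96] F [ 0.92 -0.28 -0.62] w 59.69255326348345
  tray 0.93 [469.89 361.89   4.68] [251.64 174.1 ]
  tray 0.82 [564.27 551.52   6.7 ] [74.15 40.73]
  handle 0.9 [516.42 180.32  62.39] [463.3  180.92]
  wheel 0.91 [515.21 177.73  61.99] [465.13 182.64]
top t 15.575 pos [468.25 357.59 167.54] yaw -1.3700095356245647 j [0.59 0.06 1.41 0.   1.68 1.96] F [-0.22  0.75 -0.3 ] w 59.5643882503407
  tray 0.82 [616.65 563.65   7.21] [ 91.6 162.1]
  tray 0.66 [469.04 333.66   3.11] [167.59 212.65]
  nut 0.41 [ 557.63 -172.73   31.77] [340.53 183.76]
  handle 0.62 [537.76 133.51  65.53] [235.19 188.58]
scene t 15.825 pos [468.7  357.9  168.69] yaw -1.37002612762772 j [0.59 0.06 1.4  0.   1.68 1.96] F [-0.58 -0.3   1.08] w 59.93726508069376
  tray 0.79 [597.74 555.41   5.05] [400.56 225.37]
  tray 0.58 [471.98 356.14  13.53] [326.95 193.97]
  nut 0.75 [ 566.3  -171.17   14.78] [148.   208.87]
  nut 0.65 [480.17 359.73  23.67] [328.94 193.06]
  handle 0.67 [538.79 135.38  64.02] [255.08 192.46]
  wheel 0.64 [534.13 136.56  62.18] [255.49 191.97]
```

View pics/g_wrist.png

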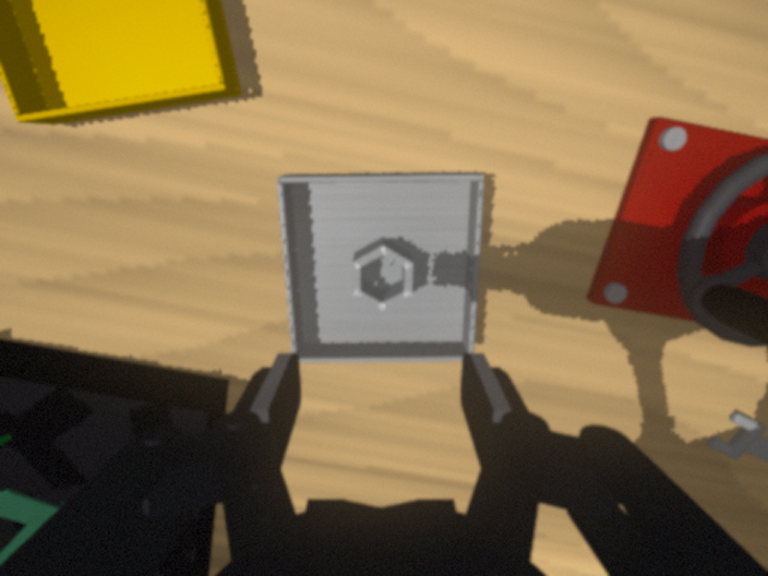

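View pics/g_scene.png

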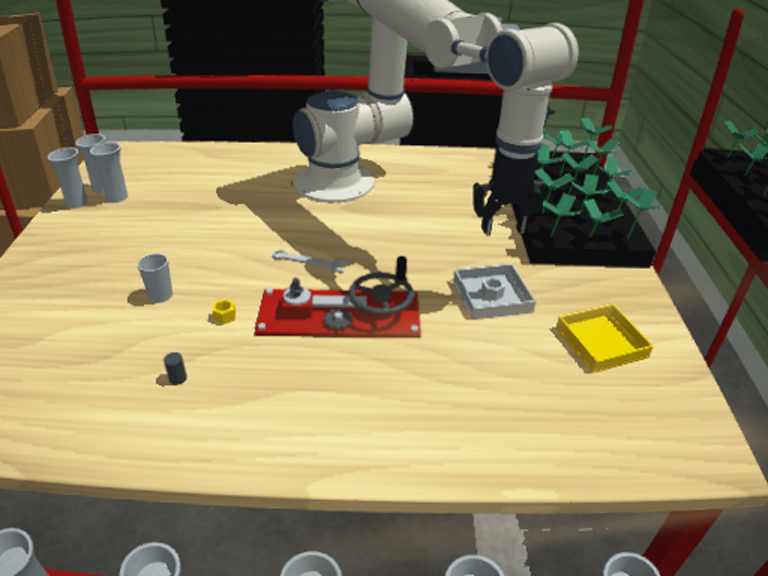

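Run:
```python
from h import *
t=camera("top");save(t,"wh_t.png",(205,160,325,220),6.5);s=camera("scene");save(s,"wh_s.png",(215,160,290,230),8)
```

View pics/wh_t.png

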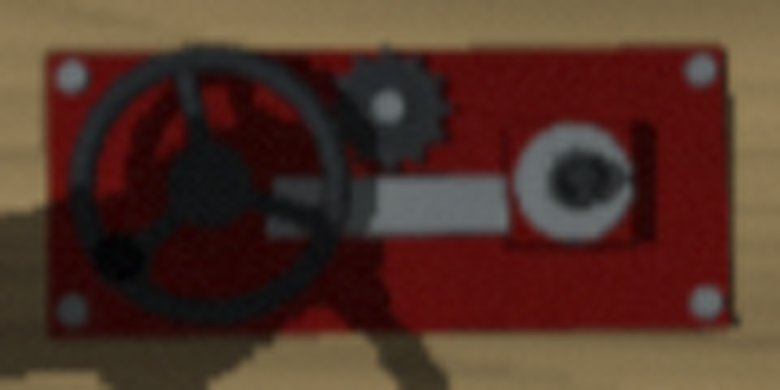

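View pics/wh_s.png

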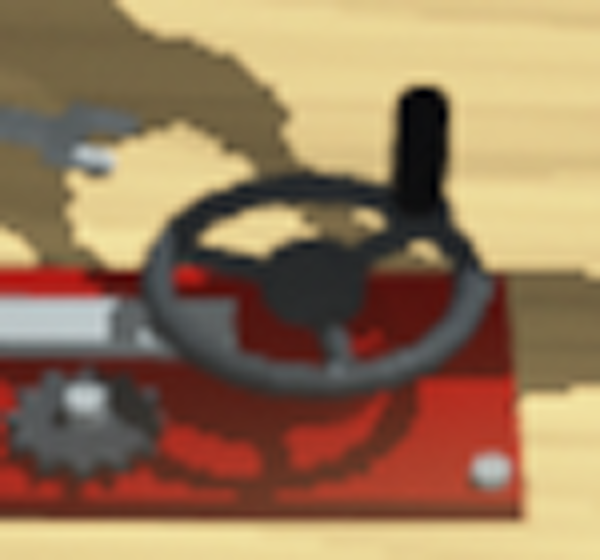

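Run:
```python
from h import *
np.set_printoptions(precision=1,suppress=True)
t=camera("top");s=camera("scene")
c=lambda x,y,o,k:[(x+.5)/k-.5+o[0],(y+.5)/k-.5+o[1]]
T=lambda x,y:c(x,y,(205,160),6.5);S=lambda x,y:c(x,y,(215,160),8)
W=atz(t,T(211,185),58)
print("wheel rim top-view",W,"hub",atz(t,T(208,182),64))
print("seat",atz(t,T(573,182),50))
print("handle top-view@115",atz(t,T(118,257),115),"scene@115",atz(s,S(422,97),115),"scene mid@91",atz(s,S(420,150),91),"scene@67",atz(s,S(418,207),67))
print("tri top",tri([ray(t,T(118,257)),ray(s,S(422,97))]))
print("tri hub",tri([ray(t,T(208,180)),ray(s,S(315,272))]))
# plate corner bolts
for n,(x,y) in dict(tl=(71,77),tr=(700,69),bl=(72,312),br=(706,303)).items(): print(n,atz(t,T(x,y),8))
```

```text
wheel rim top-view [539.9 128.5  58. ] hub [540.7 129.7  64. ]
seat [543.5 -30.5  50. ]
handle top-view@115 [505.4 165.3 115. ] scene@115 [507.5 168.1 115. ] scene mid@91 [506.2 168.6  91. ] scene@67 [508.2 169.   67. ]
tri top [505.5 166.8 113.5]
tri hub [541.8 131.   62.2]
tl [592.5 193.9   8. ]
tr [599.4 -94.1   8. ]
bl [485.4 191.7   8. ]
br [492.2 -96.5   8. ]
```

```bash
python3 -m crank '[[0.3,[3,-16,0],0.175],[0.3,[3,-16,0],0.175],[0.3,[3,-16,0],0.175],[0.3,[3,-16,0],0.175],[0.3,[3,-16,0],0.175],[0.3,[3,-16,0],0.175],[0.3,[3,-16,0],0.175],[0.3,[3,-16,0],0.175],[0.3,[3,-16,0],0.175],[0.3,[3,-16,0],0.175],[0.3,[4,-16,0],0.175],[0.3,[4,-15,0],0.175]]'
python3 -m crank '[[0.3,[0,0,-20],0],[0.3,[0,0,0],0],[0.3,[0,0,0],0]]'
python3 - <<'E'
from h import *
look("i",["handle","wheel"],("wrist","scene"))
E
```

```text
t: 17.77
position: [507.0, 166.5, 169.6]
tool_rot: [0.66, 0.254, -0.254, -0.66]
force: [0.5, 1.3, -0.6]
width: 60.0
t: 18.15
position: [506.4, 167.5, 148.9]
tool_rot: [-0.661, -0.252, 0.252, 0.661]
force: [-0.2, -0.7, 0.5]
width: 60.0
wrist t 18.15 pos [506.45 167.52 148.85] yaw 0.728758367385308 j [ 0.26 -0.08  1.59  0.    1.64 -0.47] F [-0.23 -0.71  0.5 ] w 60.016330275666206
  handle 0.88 [531.23 142.29  61.92] [256.57 242.05]
  wheel 0.73 [526.26 138.54  59.65] [249.29 240.2 ]
scene t 18.3 pos [506.96 167.48 149.88] yaw 0.7297456114441185 j [ 0.26 -0.08  1.58  0.    1.64 -0.47] F [-0.37  0.79  0.08] w 59.873364684206955
  handle 0.92 [537.93 137.46  64.31] [255.82 192.21]
  wheel 0.7 [529.05 135.63  60.06] [255.15 191.45]
  wheel 0.48 [476.19 364.97  23.9 ] [330.48 192.23]
```

View pics/i_wrist.png

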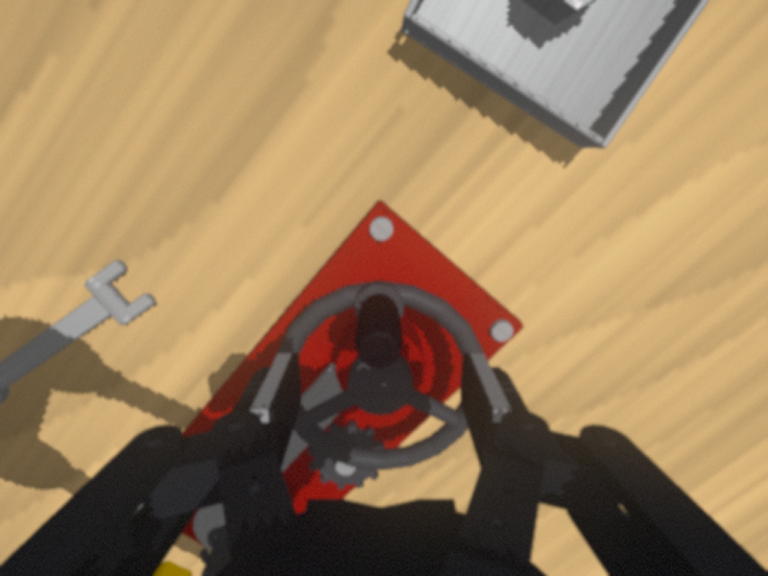

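View pics/i_scene.png

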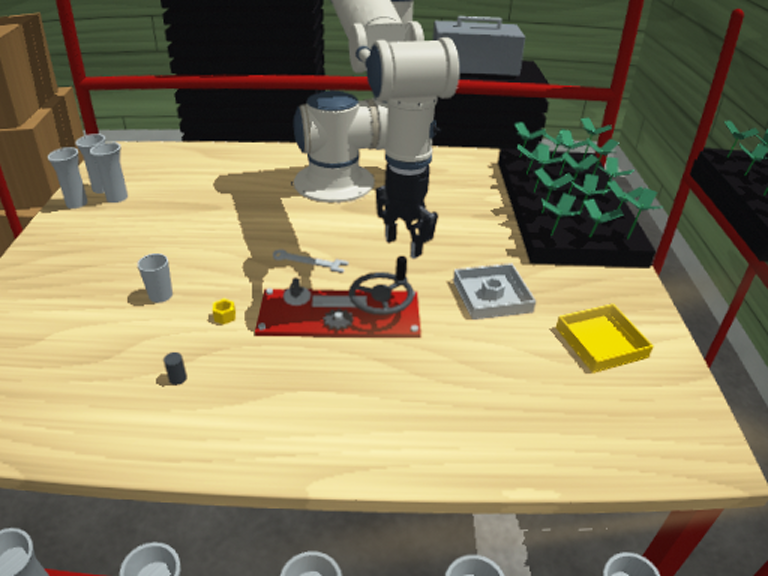

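Run:
```python
from h import *
np.set_printoptions(precision=1,suppress=True)
st=get_state();w=camera("wrist");save(w,"i2.png",(190,170,320,320),5)
print(atz(w,(253,228),115,st),atz(w,(253.3,256),64,st),st["position"])
for X in([506.3,167.2,115],[539.5,130.2,64]):print(proj(w,X,st))
```

```text
[503.8 169.1 115. ] [538.5 130.7  64. ] [507.  167.3 149.9]
[253.9 232.4]
[253.8 257. ]
```

View pics/i2.png

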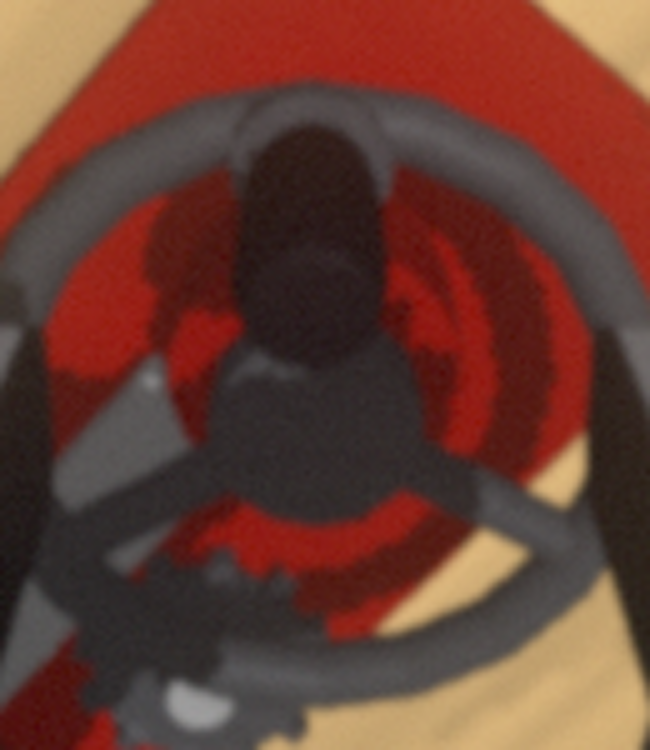

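```bash
python3 -m crank '[[0.3,[-0.5,0,-25],0],[0.3,[0,0,-25],0],[0.3,[0,0,-7],0],[0.3,[0,0,0],0],[0.7,[0,0,0],0],[0.7,[0,0,0],0],[0.7,[0,0,0],0]]'
python3 - <<'E'
from h import *
look("j",[],("wrist",))
E
```

```text
t: 19.38
position: [506.7, 167.1, 93.1]
tool_rot: [0.661, 0.253, -0.252, -0.66]
force: [-0.7, 0.2, 0.3]
width: 25.5
wrist t 19.375 pos [506.68 167.1   93.14] yaw 0.7300128437407883 j [ 0.25 -0.06  1.66 -0.    1.54 -0.48] F [-0.67  0.16  0.28] w 25.514251996298782
```

View pics/j_wrist.png

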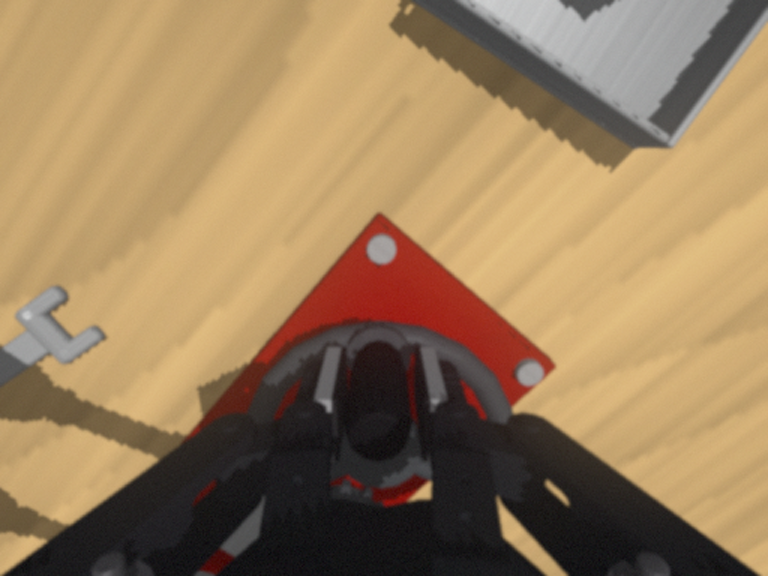

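Run:
```python
import numpy as np
c=np.array([539,130.5]);f=2.295-0.15*np.arange(0,18);r=49.5
P=c+r*np.c_[np.cos(f),np.sin(f)];P[0]=[506.7,167.1]
for a,d,p in zip(f[1:],np.diff(P,axis=0),P[1:]):print(round(a,2),d.round(1),p.round(1))
```

```text
2.14 [5.4 5. ] [512.1 172.1]
2.0 [6.5 3.6] [518.6 175.6]
1.84 [7.  2.5] [525.6 178.2]
1.69 [7.3 1.5] [532.9 179.6]
1.54 [7.4 0.4] [540.3 180. ]
1.4 [ 7.4 -0.7] [547.7 179.2]
1.24 [ 7.2 -1.8] [554.8 177.4]
1.1 [ 6.8 -2.9] [561.7 174.5]
0.94 [ 6.3 -3.9] [568.  170.6]
0.8 [ 5.7 -4.8] [573.7 165.8]
0.64 [ 4.9 -5.6] [578.6 160.3]
0.5 [ 4.  -6.2] [582.6 154. ]
0.34 [ 3.  -6.8] [585.6 147.2]
0.19 [ 2.  -7.1] [587.6 140.1]
0.04 [ 0.9 -7.4] [588.4 132.7]
-0.1 [-0.2 -7.4] [588.2 125.3]
-0.25 [-1.3 -7.3] [586.9 118. ]
```

```bash
python3 -m crank '[[0.7,[5.4,5,0],-0.15],[0.7,[6.5,3.6,0],-0.15],[0.7,[7,2.5,0],-0.15],[0.7,[7.3,1.5,0],-0.15]]'
python3 - <<'E'
from h import *
look("k",[],("wrist",))
E
```

```text
t: 19.92
position: [531.6, 179.6, 92.7]
tool_rot: [0.706, 0.043, -0.045, -0.706]
force: [-6.7, -0.9, 4.8]
width: 25.7
wrist t 19.925 pos [531.57 179.58  92.73] yaw 0.12529625398033017 j [0.26 0.02 1.59 0.   1.54 0.14] F [-6.67 -0.85  4.83] w 25.745313810090067
```

View pics/k_wrist.png

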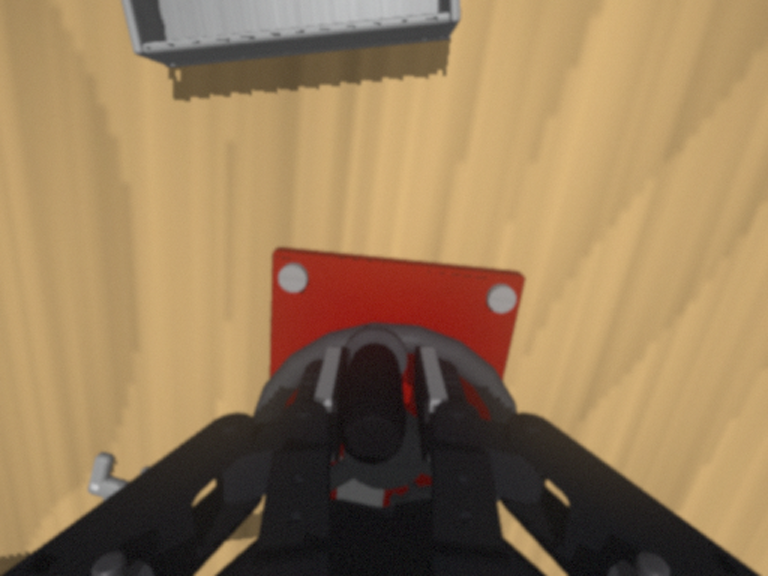

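Handle (375,400) moves with the cage, pushed by the left finger at about 6.7 N. Continuing around.

```bash
python3 -m crank '[[0.7,[7.4,0.4,0],-0.15],[0.7,[7.4,-0.7,0],-0.15],[0.7,[7.2,-1.8,0],-0.15],[0.7,[6.8,-2.9,0],-0.15]]';  python3 -m crank '[[0.7,[6.3,-3.9,0],-0.15],[0.7,[5.7,-4.8,0],-0.15],[0.7,[4.9,-5.6,0],-0.15],[0.7,[4,-6.2,0],-0.15]]'
python3 - <<'E'
from h import *
look("l",[],("wrist",))
E
```

```text
t: 20.48
position: [560.3, 175.6, 92.7]
tool_rot: [-0.687, 0.166, -0.164, 0.688]
force: [-6.2, 3.1, 4.1]
width: 25.5
t: 20.98
position: [581.5, 156.0, 92.8]
tool_rot: [-0.607, 0.362, -0.36, 0.609]
force: [-4.3, 6.2, 1.8]
width: 25.7
wrist t 20.975 pos [581.51 156.02  92.76] yaw -1.0714096519244019 j [0.2  0.12 1.48 0.   1.54 1.27] F [-4.32  6.24  1.84] w 25.686829839091484
```

View pics/l_wrist.png

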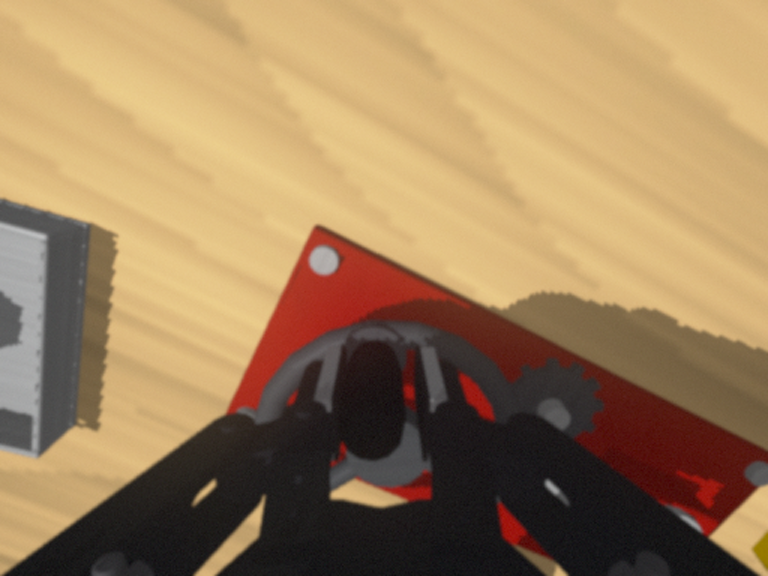

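```bash
python3 -m crank '[[0.7,[3,-6.8,0],-0.15],[0.7,[2,-7.1,0],-0.15],[0.7,[0.9,-7.4,0],-0.15],[0.7,[0,0,0],0]]';  python3 -m crank '[[0.7,[0,-3,0],-0.05],[0.7,[0,0,0],0]]';  python3 -m crank '[[0.7,[0,-3,0],-0.05],[0.7,[0,0,0],0]]'
```

```text
t: 21.52
position: [588.3, 134.2, 92.8]
tool_rot: [-0.512, 0.487, -0.486, 0.514]
force: [0.1, 4.6, 0.3]
width: 25.6
t: 21.78
position: [588.3, 131.7, 92.8]
tool_rot: [-0.5, 0.5, -0.498, 0.502]
force: [0.2, 6.2, 0.2]
width: 25.6
t: 22.02
position: [588.3, 128.8, 92.8]
tool_rot: [-0.487, 0.512, -0.511, 0.489]
force: [0.5, 6.9, 0.2]
width: 25.5
```

```bash
python3 -m crank '[[0.7,[0,-2,0],-0.04],[0.7,[0,0,0],0]]';  python3 -m crank '[[0.7,[0,-2,0],-0.03],[0.7,[0,0,0],0]]';python3 -m crank '[[0.7,[0,-2,0],-0.02],[0.7,[0,0,0],0]]'
```

```text
t: 22.28
position: [588.3, 126.9, 92.8]
tool_rot: [-0.477, 0.522, -0.52, 0.479]
force: [0.9, 6.7, 0.0]
width: 25.5
t: 22.52
position: [588.4, 125.2, 92.8]
tool_rot: [-0.469, 0.529, -0.527, 0.472]
force: [0.9, 7.6, -1.5]
width: 25.6
t: 22.78
position: [588.4, 125.0, 92.9]
tool_rot: [-0.463, 0.534, -0.531, 0.467]
force: [1.9, 14.8, -0.6]
width: 25.6
```

```bash
python3 -m crank '[[0.7,[0,-1.5,0],0],[0.7,[0,0,0],0],[0.7,[0,0,0],0]]'
python3 - <<'E'
from h import *
look("m",[],("wrist",))
E
```

```text
t: 23.15
position: [588.4, 124.8, 92.8]
tool_rot: [-0.463, 0.534, -0.53, 0.468]
force: [1.1, 17.9, -1.8]
width: 25.5
wrist t 23.15 pos [588.44 124.84  92.85] yaw -1.7041613121647219 j [0.15 0.12 1.48 0.01 1.54 1.85] F [ 1.12 17.92 -1.77] w 25.53903120595207
```

View pics/m_wrist.png

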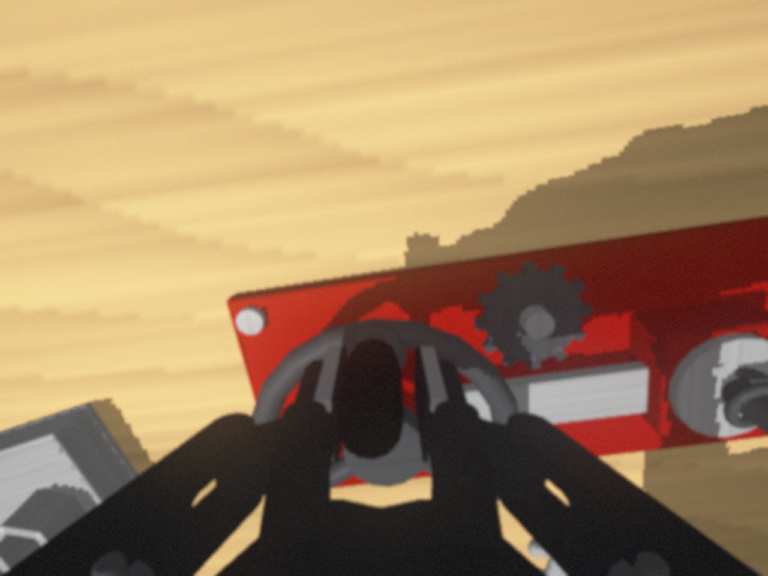

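```bash
python3 -m crank '[[0.3,[0,4,0],0],[0.3,[0,2,0],0],[0.3,[0,0,0],0],[0.3,[0,0,0],0]]';  python3 -m crank '[[0.3,[0,0,25],0],[0.3,[0,0,50],0],[0.3,[0,0,50],0],[0.3,[0,0,0],0]]'
python3 - <<'E'
from h import *
look("n",[],("wrist",))
E
```

```text
t: 23.7
position: [588.2, 124.9, 92.5]
tool_rot: [0.464, -0.534, 0.534, -0.464]
force: [0.8, -0.5, -0.7]
width: 59.9
t: 24.2
position: [590.0, 125.2, 223.9]
tool_rot: [0.461, -0.532, 0.536, -0.467]
force: [-0.7, 0.8, 0.4]
width: 60.1
wrist t 24.2 pos [590.02 125.21 223.92] yaw -1.7103703530615573 j [ 0.15  0.09  1.28 -0.    1.76  1.86] F [-0.72  0.85  0.39] w 60.06070024572416
```

View pics/n_wrist.png

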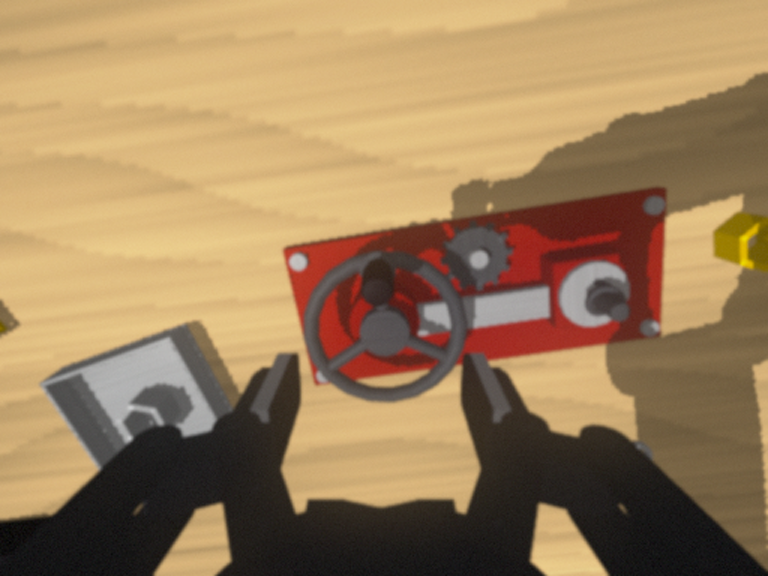

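```bash
python3 -m crank '[[0.3,[-30,-40,0],0],[0.3,[-30,-40,0],0],[0.3,[-30,-40,0],0],[0.3,[-30,-40,0],0],[0.3,[0,0,0],0],[0.3,[0,0,0],0]]'
python3 - <<'E'
from h import *
p,st=look("o",["nut","tray","cup","roller","spanner"],("scene","top"))
save(p,"o_crop.png",(125,150,325,250),4)
E
```

```text
t: 25.0
position: [468.0, -34.6, 216.4]
tool_rot: [-0.464, 0.534, -0.533, 0.464]
force: [0.2, 0.5, 0.6]
width: 59.7
scene t 25.0 pos [468.03 -34.63 216.4 ] yaw -1.7106872823130848 j [-0.15 -0.27  1.63  0.    1.78  1.56] F [0.18 0.46 0.6 ] w 59.67135189953618
  nut 0.76 [ 569.35 -171.83   15.11] [147.53 209.46]
  nut 0.69 [478.92 359.72  23.32] [328.87 192.89]
  nut 0.41 [567.54  63.34  14.85] [229.24 211.54]
  tray 0.95 [598.27 559.35   8.28] [402.21 224.69]
  tray 0.85 [470.63 357.73   9.1 ] [327.2  194.85]
  tray 0.7 [476.68 360.82  21.98] [329.06 192.79]
  cup 0.65 [ 516.17 -311.25   64.84] [102.63 183.26]
  roller 0.61 [ 733.27 -211.98   41.05] [116.98 243.22]
  spanner 0.52 [371.92 -17.96   7.18] [207.74 173.23]
top t 25.3 pos [468.5  -34.03 217.14] yaw -1.708697724753472 j [-0.15 -0.27  1.63  0.    1.78  1.56] F [-0.02  0.39  0.28] w 59.56605866110128
  nut 0.63 [ 567.39 -180.74   31.27] [343.18 180.48]
  tray 0.89 [468.4  360.59   5.03] [158.34 212.76]
  tray 0.83 [604.16 557.11   6.13] [ 93.73 166.33]
  cup 0.85 [ 501.17 -333.2    54.44] [398.03 203.3 ]
  roller 0.58 [ 715.46 -216.34   51.19] [356.47 129.28]
  roller 0.44 [465.22 359.52   8.61] [158.41 213.83]
  spanner 0.8 [372.3   -4.21   8.37] [281.95 246.82]
```

View pics/o_scene.png

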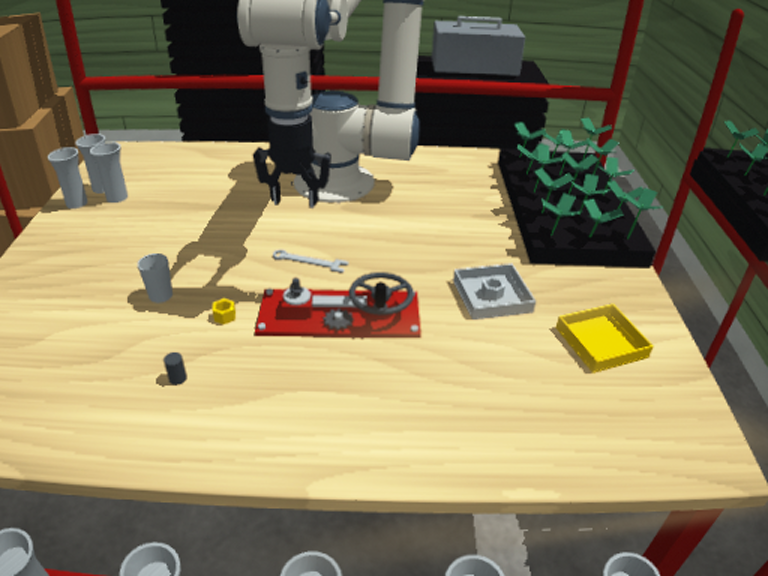

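View pics/o_crop.png

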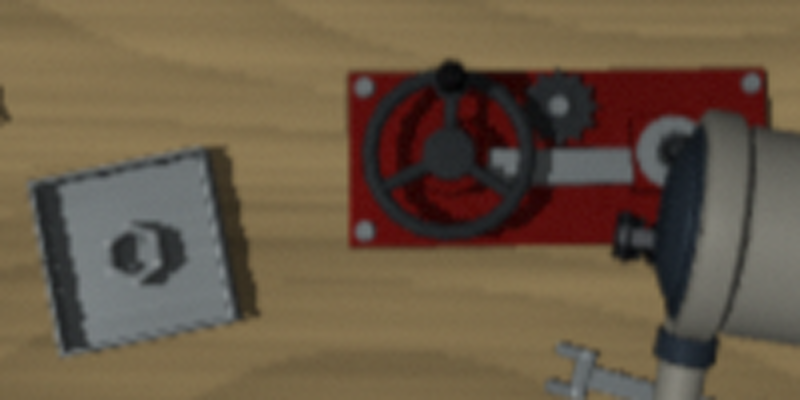

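Run:
```python
from h import *
np.set_printoptions(precision=1,suppress=True)
t=camera("top")
c=lambda x,y:[(x+.5)/4-.5+125,(y+.5)/4-.5+150]
H=atz(t,c(451,76),115);W=atz(t,c(449,152),64);print(H,W)
d=H-W;print("theta",(np.pi+0.024-np.arctan2(d[1],d[0])))
s=get_state();print(s["qd"],s["force"],s["t"])
```

```text
[588.1 127.1 115. ] [540.6 128.8  64. ]
theta 3.2015382545339515
[-0. -0.  0.  0.  0.  0.] [ 0.6  0.6 -0.4] 25.65
```

The wheel measures about 3.20 rad, which is at its stop. The nut is in the steel tray, and the cup, spanner and roller haven't moved. Handing in.

```bash
python3 -c "
from station import job_done
print(job_done())"
```

```text
the job is handed in; nothing more can be done
None
```

The job is done and handed in at about 26 s of the 72 s allowed. The hand-in gave no verdict, so the results below are my own checks.

- **Nut:** I gripped the steel nut on its flats and turned it 0.67 turn clockwise, following the thread upward. I then lifted it clear of the stud and set it down near the middle of the steel tray. The last pictures show it lying flat there.
- **Wheel:** I pushed the crank handle round clockwise with the fingers loosely around it, at about 5 to 8 N. At the stop the force rose to about 18 N and the motion stalled. From the last top picture I measured the wheel at about 3.20 rad, against a stop at 3.2.
- **Bystanders:** The cup, spanner and roller look unmoved in the pictures. Their network positions agree with the start within about 4 mm, apart from two top-view readings. The top-view spanner reading was about 19 mm off because the arm partly hid it; the scene view agreed within 4 mm. The top view did not identify the roller at the start, so the scene view is the check for it.
- **At hand-in:** The arm stood clear with forces near zero.

The views disagreed by about 2 to 4 mm on positions, which is within the stated calibration. In the final top view the network did not pick out the nut in the tray, but the scene view and the enlarged crop both show it.

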